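# Load the tube mixer, shut its guard and press the start bar under its end lip

### The arm

A 6-joint arm with a two-finger parallel gripper is mounted at the origin on the work surface. World frame = base frame: x ahead of the robot, y to its left, z up, the work surface at z = 0. Lengths are in m, angles in rad, forces in N, time in s.
With the tool pointing down it reaches from about 0.425 to 1.125 m from the base axis. Payload 14.9 kg.
Tool frame: the origin (TCP) lies between the finger pads; the fingertips stand ctrl.finger_overhang ahead of it and the grasp point (between the pads) lies 2 mm behind it (ctrl.finger_overhang is the distance from the TCP to the fingertips, in m); z points along the fingers, y is the line along which they close (so a half turn about z gives the same grasp; the last joint's range is limited). The gripper opens to 91 mm and grips with 3 to 60 N. Pads are 32 mm wide; open, the fingers measure 118 mm over their backs; the gripper's body (76 mm by 178 mm) begins 60 mm behind the grasp point.
Start: joints at [1.206, 0.379, 1.734, -0, 1.028, -0.033], TCP at [0.228, 0.662, 0.231] pointing down, gripper open.
Joint ranges: [-2.77, 2.77], [-0.74, 2.19], [0, 2.66], [-1.06, 4.2], [0.31, 2.87], [-3.08, 3.08]. Speed limits (rad/s): [1.89, 1.89, 2.39, 3.14, 3.14, 3.14].

### API

Orientations are given as a unit quaternion [x, y, z, w].
In Python, from workcell import ctrl, imaging gives the robot as it stands.
- The arm moves only by the tool servo_tool, never from a script. Its arguments are lists of equal length, an entry for each row: "travel": the shift along the tool's x, y, z in units of 40 mm (1.0 is 40 mm), a list of three; "turn": the turn, a rotation vector about the tool's x, y, z in units of 6 degrees (1.0 is 6 degrees), a list of three; "hand": the closure, from 0 (fully open) to 1 (shut). A call has 1 to 8 rows; each row shifts and turns the commanded pose from where the row before left it, along the tool's axes as they then stand; what a row does not reach is not made up. A row lasts 1/12 s, in which the tool goes at most 41.7 mm and 7.16 degrees, less where a joint would pass 70% of its speed; a pose out of reach is approached as far as the arm can. A call is refused whole if a number of a shift passes 1 or a number of a turn 1, either way. A call with a gripper value outside its range is refused whole. The fingers move at their own pace and stop on an object; "newtons" is the grip in N (left out, the last holds). Time passes only in rows, so rows that do not move let the fingers close. It gives the time, the measured TCP pose, the force, the opening and the grip force at its end, in the units of the state.
- ctrl.observe(): the state, without advancing time (a new reading comes with each control period).
- imaging.camera(name): name is "scene" or "top" or "wrist"; returns (picture, depth): 480x640x3 uint8, blue, green, red; 480x640 float32, m along the optical axis (not along the pixel's ray), 0 where there is no reading.
- imaging.camera_params(name): a dict with "mtx" (3x3 intrinsics, pixels), "world_to_cam" (4x4, takes a point from world to camera coordinates). Camera axes: x right, y up, looking along -z (the intrinsics and any distortion apply to the point x, -y, -z); pixel columns grow to the right and rows downward; lengths in m; the calibration is good to about 2 mm. A picture is of the moment at which its call begins: read the wrist's pose just before it. camera_params takes no time and is no camera call; for the wrist camera it gives the pose at the moment of the call.
- ctrl.finish_job(): hands the job in; it is judged then, once.
Trained networks look in the newest picture that a camera, given by its name, has taken for a name from the list of things; names that differ only in an ending like _2 or _b are one class to them, and where a whole thing is asked for, a point or a joint stands for the part that bears it (a point fixed in the world has none). Each returns a list of dicts, best first, with "conf" (0 to 1); they miss things now and then, are a little off and sometimes report something else, mostly with a low value. They report only what shows in the picture. A call takes as long as a camera call. They do not tell look-alikes from the thing itself.
- imaging.search_frame(name, camera): "extent" ([left, top, right, bottom] as shares, 0 to 1, of the picture: columns of its width, rows of its height, round what is visible of it).
- imaging.trace(name, camera): "mask" (480x640 bool, what is visible of it) and "extent" ([left, top, right, bottom] as shares, 0 to 1, of the picture: columns of its width, rows of its height, round what is visible of it).
- imaging.pinpoint(name, camera): "location" ([column, row] as shares, 0 to 1, of the picture: columns of its width, rows of its height: a listed point, or the origin of a listed thing).
The state is a dict: "clock": time; "qpos": joint angles; "joint_velocities": joint speeds; "joint_efforts": joint torques, N m; "tool_pos": TCP position; "tcp_rot": TCP orientation; "force": force on the tool from outside, world axes, zero at the start; "moment": the same for the moment, N m; "width": opening from 0.0 (shut) to 1.0 (fully open); "finger_force": force on a finger pad.
Only numpy, scipy, OpenCV 4.12 (cv2) and the standard library are available. Lean on these libraries where they do the work, as an engineer would, in place of code of your own. Each camera call takes 0.05 s, during which the arm holds its last target. There are 200 camera calls.

### The job

Load and start the tube mixer: slide its clear guard open, lift the white tube rack off the blue mat and set it, upright and without dropping it, in the mixer's well, and slide the guard fully shut over it. Then reach under the mixer's overhanging end lip, press the start bar fully up from below with the guard still shut, hold it about half a second and let it go. Leave the other things on the table where they stand.

Things in the scene. Friction and masses are not known exactly. Their poses are not given: they have to be found in the camera images.
- mixer: White bench mixer, fixed; chassis x -85 to 95 mm, y -165 to 165 mm, flat top at z 118 mm. Origin: on the table under the chassis; front towards -x. At its +y end a 12 mm thick lip (y 165 to 195, z 106 to 118) overhangs the end wall over the whole depth; the space below it is free down to the table. A cheek stands on top at the -y end (y -165 to -155, x -55 to 65, up to z 156).
- well (a point): Centre of the floor of the well let into the mixer's top: (5, -80, 60) mm in the mixer's frame. The well is 100 mm (x) by 150 mm (y, -155 to -5) and 58 mm deep. The rack goes here, its length along the mixer's y, with about 20 mm to spare on each side.
- guard (a joint): Slide of the clear hood-shaped guard along the mixer's y, m: 0 shut over the well, 0.15 fully open, parked over the +y half; only then is the well wholly free. Starts 0 to 0.07; takes about 1.5 N, stays where left. 120 mm (x -55 to 65) by 155 mm (y -155 to 0 when shut), roof z 150 to 158; its -y end is open, so it passes over the rack.
- guard_handle (a point): Top centre of the guard's handle, moving with it: an upright bar on the roof, 80 mm long (x), 12 mm thick (y), 30 mm high, z 156 to 186 mm. Push its side or pinch it from above.
- start (a joint): The start bar's upward travel, m: 0 at rest, 0.007 fully pressed against its stop; a spring returns it (about 1.5 N at first, 3.5 N fully in; pushed by an oblique finger at its outer lower edge it also pushes back sideways, 6 to 8 N in all are then needed).
- switch_face (a point): Centre of the start bar's lower face, moving with it; at rest (5, 181, 80) mm in the mixer's frame. Grey bar, 70 mm (x) by 20 mm (y, 171 to 191), hanging 26 mm below the lip's underside, straight under the small green dome on the lip. It moves only straight up. A finger pointing about 45 degrees down and inward (mixer's -y) gets under it from outside.
- lip_edge (a point): Lower outer edge of the lip above the middle of the start bar: (5, 195, 106) mm in the mixer's frame.
- rack: White tube rack: body 56 mm (its x) by 110 mm (its y) by 50 mm high, with a grip rib on top 24 mm thick (x), 70 mm long (y), z 50 to 80 mm, and two red tube caps past each end of the rib (12 mm high). Origin: centre of the underside. 0.25 to 0.5 kg. It starts on the blue mat (5 mm thick).
- mat: Blue mat, 180 by 220 by 5 mm, fixed; origin at its underside's centre.
- pump_bottle: White pump bottle, 64 mm diameter, 191 mm high, stands in front of the mixer; origin at the underside's centre. Leave alone.
- dish: Open steel dish 85 (x) by 170 (y) by 32 mm high, lying in front of the mixer; origin at the underside's centre. Leave alone.
- tube_stand: Blue stand of tubes with red caps, 70 (x) by 150 (y) by 74 mm high, beside the mat; origin at the underside's centre. Leave alone.
- carton: Cardboard carton 90 (x) by 110 (y) by 70 mm high, beside the mat; origin at the underside's centre. Leave alone.
- tape_roll: Roll of tape lying flat, 90 mm diameter, 35 mm high, beside the mat; origin at the underside's centre. Leave alone.
- jar: Amber jar, 68 mm diameter, 85 mm high, beside the mat; origin at the underside's centre. Leave alone.
Mind the look-alikes: they are no part of the job. What is shaped like the rack but black is not meant.

How it is judged:
By the outcome, as a careful person would: the job done as asked, in the order asked, and still so for the second after the job is handed in, with the robot touching nothing.
It also fails if it takes over 72 s, if anything falls off the work surface, if the arm or the gripper's body presses on something with over 40 N, if the wrist force passes 120 N, or if a joint passes its speed limit or range.

## Working session

There is one attempt and no reset: what is moved stays moved. The work goes in short steps, Python scripts to look and compute and a tool call to move; the robot and the scene stay as the last step left them, time stands still between calls to the robot, and variables do not carry over. Pictures are saved under pics/ and viewed, at most 10 in all, crops included, and the job is handed in when it is done.

Besides the shell and the picture viewer there is one more tool, called after "Request:" in YAML: its name, and indented under it one key for each argument. servo_tool: Moves the arm, as the interface text tells. Its arguments: {"type":"object","properties":{"travel":{"type":"array"},"turn":{"type":"array"},"hand":{"type":"array"},"newtons":{"type":"number"}},"required":["travel","turn","hand"]}

```bash
ls; mkdir -p pics; cat > h.py <<'E'
import numpy as np, cv2
from workcell import ctrl, imaging
def cam(n):
    p=imaging.camera_params(n); im,d=imaging.camera(n); return im,d,np.array(p["mtx"]),np.array(p["world_to_cam"])
def cloud(d,K,T):
    v,u=np.mgrid[0:480,0:640]
    c=np.stack([(u-K[0,2])/K[0,0]*d,-(v-K[1,2])/K[1,1]*d,-d,np.ones_like(d)],-1)
    return (c@np.linalg.inv(T).T)[...,:3]
def proj(P,K,T):
    c=T@np.append(P,1); return K[0,0]*c[0]/-c[2]+K[0,2], K[1,1]*-c[1]/-c[2]+K[1,2]
E
python3 - <<'E'
from h import *
print(ctrl.observe()); print(ctrl.finger_overhang)
ims=[]
for n in("scene","top"):
    im,d,K,T=cam(n); ims.append(im); P=cloud(d,K,T); np.savez(f"{n}.npz",im=im,d=d,K=K,T=T)
    print(n,np.linalg.inv(T)[:3,3].round(3))
    for t in("mixer","guard","rack","mat","pump_bottle","dish","tube_stand","carton","tape_roll","jar"):
        for r in imaging.trace(t,n)[:2]:
            m=r["mask"]&(d>0); q=P[m]
            if len(q)==0: continue
            z=np.percentile(q[:,2],95); tp=q[q[:,2]>z-.01]
            print(t,round(r["conf"],2),(np.array(r["extent"])*[640,480,640,480]).astype(int),"med",np.median(q,0).round(3),"lo",np.percentile(q,3,0).round(3),"hi",np.percentile(q,97,0).round(3))
    for t in("well","guard_handle","switch_face","lip_edge","mixer","rack"):
        for r in imaging.pinpoint(t,n)[:2]:
            u,v=np.array(r["location"])*[640,480]; print("pt",t,round(r["conf"],2),int(u),int(v),P[min(int(v),479),min(int(u),639)].round(3))
    cv2.imwrite(f"pics/{n}0.png",im)
E
```

```text
pics
{'clock': 0.0, 'qpos': array([ 1.20572348e+00,  3.79424249e-01,  1.73478288e+00,  5.46945648e-06,
        1.02848936e+00, -3.33216099e-02]), 'joint_velocities': array([-0.00280918,  0.00071902,  0.00028993,  0.00020342, -0.00234126,
        0.00045671]), 'joint_efforts': array([ 2.55976513e-03, -7.63730693e+01, -4.34357035e+01,  6.50721020e-02,
        4.24089411e-02, -1.08623449e-04]), 'tool_pos': array([0.22787258, 0.66147051, 0.23027623]), 'tcp_rot': array([ 1.65117361e-01,  9.86273772e-01, -5.40543002e-04, -1.11510608e-04]), 'force': array([-0.92039696, -0.33704339, -0.690922  ]), 'moment': array([-0.00086745, -0.02161485, -0.01176269]), 'finger_force': 0.0, 'width': 1.0001019261292314}
0.017
scene [0.982 0.502 1.236]
mixer 0.65 [285 165 312 206] med [ 0.369 -0.221  0.062] lo [ 0.334 -0.26   0.006] hi [ 0.391 -0.202  0.088]
mixer 0.59 [277 254 465 440] med [0.568 0.209 0.118] lo [0.462 0.019 0.026] hi [0.638 0.361 0.159]
guard 0.67 [308 275 405 369] med [0.55  0.163 0.155] lo [0.486 0.083 0.124] hi [0.604 0.233 0.183]
rack 0.83 [163 138 197 188] med [ 0.547 -0.469  0.05 ] lo
[... 2897 characters left out ...]
 186 262 230] med [0.535 0.154 0.157] lo [0.479 0.084 0.139] hi [0.596 0.23  0.185]
jar 0.72 [389 142 437 182] med [ 0.68  -0.321  0.069] lo [ 0.638 -0.378  0.01 ] hi [ 0.73  -0.269  0.075]
jar 0.67 [365 268 393 293] med [ 0.35  -0.231  0.083] lo [ 0.322 -0.26   0.022] hi [ 0.381 -0.202  0.089]
pt well 0.61 418 276 [ 0.38  -0.35  -0.002]
pt well 0.6 258 214 [0.516 0.083 0.161]
pt guard_handle 0.65 227 200 [0.546 0.16  0.181]
pt guard_handle 0.37 409 166 [ 0.673 -0.315  0.075]
pt lip_edge 0.59 146 206 [0.566 0.418 0.003]
pt mixer 0.82 229 214 [0.511 0.153 0.181]
pt mixer 0.31 417 276 [ 0.379 -0.347  0.   ]
pt rack 0.91 466 220 [ 0.53  -0.473  0.054]
pt rack 0.89 390 335 [ 0.218 -0.26   0.08 ]
```

```bash
python3 - <<'E'
import cv2,numpy as np
t=cv2.imread("pics/top0.png")[120:370,120:500]; cv2.imwrite("pics/topc.png",cv2.resize(t,(798,525),interpolation=cv2.INTER_CUBIC))
E
```

```text
(no output)
```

View pics/topc.png

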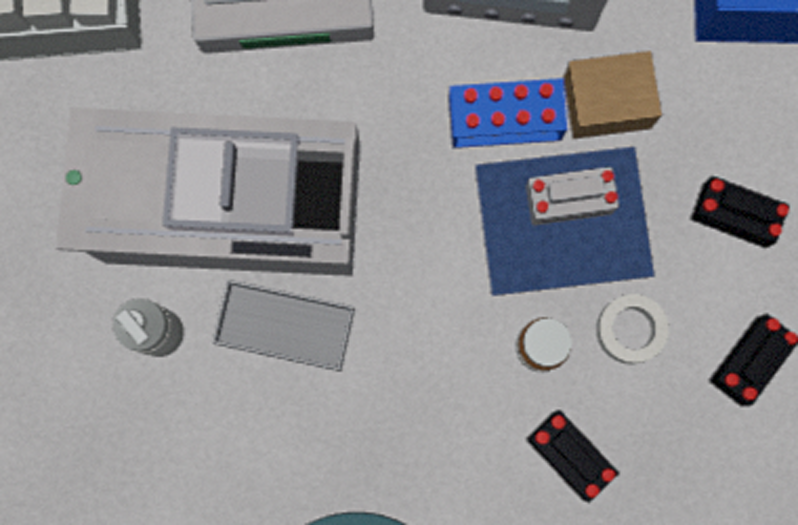

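View pics/scene0.png

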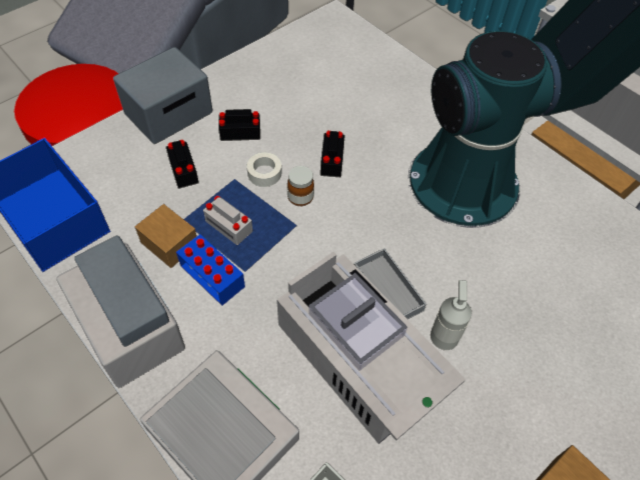

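```bash
python3 - <<'E'
from h import *
for n in("top","scene"):
    f=np.load(n+".npz"); P=cloud(f["d"].astype(float),f["K"],f["T"]).reshape(-1,3)[f["d"].ravel()>0]
    def sel(x0,x1,y0,y1,z0,z1):
        return P[(P[:,0]>x0)&(P[:,0]<x1)&(P[:,1]>y0)&(P[:,1]<y1)&(P[:,2]>z0)&(P[:,2]<z1)]
    for nm,b in dict(mixer=(.42,.66,-.02,.42,.108,.127),handle=(.45,.63,0,.35,.171,.2),roof=(.45,.63,0,.35,.145,.165),rackbody=(.5,.6,-.34,-.2,.042,.1),rib=(.5,.6,-.34,-.2,.074,.1),bottle=(.3,.45,.2,.33,.1,.3),dish=(.3,.46,0,.2,.02,.05),stand=(.6,.72,-.265,-.1,.04,.09)).items():
        q=sel(*b); (c,s,a)=cv2.minAreaRect((q[:,:2]*1000).astype(np.float32))
        print(n,nm,len(q),np.round(c,1),np.round(s,1),round(a,1),"zmed",np.median(q[:,2]).round(4),"zmax",q[:,2].max().round(4))
E
```

```text
top mixer 5304 [540.6 192.9] [361.7 182.8] 87.8 zmed 0.1187 zmax 0.127
top handle 176 [538.8 157. ] [13.7 80.3] 86.4 zmed 0.1852 zmax 0.1921
top roof 2900 [537.8 124.1] [223.7 124.1] 88.0 zmed 0.1568 zmax 0.165
top rackbody 828 [ 550.3 -272. ] [ 56.9 110.6] 8.5 zmed 0.059 zmax 0.0939
top rib 247 [ 549.9 -271.5] [28.2 92.4] 11.6 zmed 0.0843 zmax 0.0939
top bottle 537 [363.1 265.7] [63.3 62.8] 23.0 zmed 0.1379 zmax 0.1982
top dish 423 [384.6 103.5] [141.9 185.2] 2.7 zmed 0.0313 zmax 0.0498
top stand 1374 [ 662.2 -186.3] [ 72.5 150.8] 5.1 zmed 0.0608 zmax 0.0824
scene mixer 9727 [543.7 189.7] [362.8 184.1] 88.0 zmed 0.1171 zmax 0.127
scene handle 310 [543.2 156.4] [13.7 80.9] 88.1 zmed 0.1836 zmax 0.1897
scene roof 4678 [541.1 122.1] [225.8 125. ] 88.1 zmed 0.1552 zmax 0.1649
scene rackbody 1001 [ 555.  -273.6] [ 60.1 113.1] 9.9 zmed 0.0595 zmax 0.0908
scene rib 294 [ 555.1 -273.4] [26.1 73.6] 9.3 zmed 0.0828 zmax 0.0908
scene bottle 1043 [370.6 265.9] [64.3 63.7] 6.6 zmed 0.1371 zmax 0.1965
scene dish 439 [378.3 101.5] [172.5  86.6] 79.7 zmed 0.0289 zmax 0.0382
scene stand 1927 [ 665.7 -187.5] [ 72.4 154.5] 4.8 zmed 0.0596 zmax 0.0811
```

```bash
cat >> h.py <<'E'
from scipy.spatial.transform import Rotation as Ro
MO=np.array([.5364,.1765,0]); MY=np.radians(-2.1)
def mix(x,y,z): # mixer mm -> world m
    return MO+Ro.from_euler('z',MY).apply(np.array([x,y,z])/1000)
def down(psi):
    p=np.radians(psi); y=np.array([np.cos(p),np.sin(p),0]); z=np.array([0,0,-1.]); return Ro.from_matrix(np.stack([np.cross(y,z),y,z],1))
def plan(*way,step=.038):
    o=ctrl.observe(); p=o["tool_pos"].copy(); R=Ro.from_quat(o["tcp_rot"])
    print("at",p.round(4),"F",o["force"].round(1),"t",round(o["clock"],2),"q",o["qpos"].round(2),"w",round(o["width"],3))
    for P,Rt in way:
        rv=(R.inv()*Rt).as_rotvec(); d=P-p
        n=max(1,int(np.ceil(max(np.linalg.norm(d)/step,np.degrees(np.abs(rv)).max()/6))))
        T=[];U=[]
        for i in range(n):
            t=np.round(R.inv().apply(d/n)/.04,2)+0.; u=np.round(np.degrees(rv)/n/6,2)+0.
            T.append(t.tolist());U.append(u.tolist()); R=R*Ro.from_rotvec(rv/n)
        p=P; R=Rt; print(n,"T",T,"\n  U",U)
E
python3 - <<'E'
from h import *
h=np.array([.541,.157]); a=np.array([.541-.037*.0366,.157-.037,.231])
plan((a,down(-2.1)),(np.array([a[0],a[1],.186]),down(-2.1)))
E
```

```text
at [0.228  0.6618 0.2309] F [ 0.2 -0.1 -0.4] t 1.7 q [ 1.21  0.38  1.73 -0.    1.03 -0.03] w 1.004
17 T [[-0.69, -0.6, 0.0], [-0.74, -0.55, 0.0], [-0.78, -0.49, 0.0], [-0.81, -0.43, 0.0], [-0.84, -0.37, 0.0], [-0.87, -0.31, 0.0], [-0.89, -0.24, 0.0], [-0.9, -0.18, 0.0], [-0.91, -0.11, 0.0], [-0.92, -0.04, 0.0], [-0.92, 0.03, 0.0], [-0.91, 0.1, 0.0], [-0.9, 0.17, 0.0], [-0.89, 0.23, 0.0], [-0.87, 0.3, 0.0], [-0.84, 0.37, 0.0], [-0.81, 0.43, 0.0]] 
  U [[0.0, 0.0, 0.72], [0.0, 0.0, 0.72], [0.0, 0.0, 0.72], [0.0, 0.0, 0.72], [0.0, 0.0, 0.72], [0.0, 0.0, 0.72], [0.0, 0.0, 0.72], [0.0, 0.0, 0.72], [0.0, 0.0, 0.72], [0.0, 0.0, 0.72], [0.0, 0.0, 0.72], [0.0, 0.0, 0.72], [0.0, 0.0, 0.72], [0.0, 0.0, 0.72], [0.0, 0.0, 0.72], [0.0, 0.0, 0.72], [0.0, 0.0, 0.72]]
2 T [[0.0, 0.0, 0.56], [0.0, 0.0, 0.56]] 
  U [[0.0, 0.0, 0.0], [0.0, 0.0, 0.0]]
```

Request:
servo_tool:
  travel:
    - [-0.69, -0.6, 0]
    - [-0.74, -0.55, 0]
    - [-0.78, -0.49, 0]
    - [-0.81, -0.43, 0]
    - [-0.84, -0.37, 0]
    - [-0.87, -0.31, 0]
    - [-0.89, -0.24, 0]
    - [-0.9, -0.18, 0]
  turn:
    - [0, 0, 0.72]
    - [0, 0, 0.72]
    - [0, 0, 0.72]
    - [0, 0, 0.72]
    - [0, 0, 0.72]
    - [0, 0, 0.72]
    - [0, 0, 0.72]
    - [0, 0, 0.72]
  hand: [1, 1, 1, 1, 1, 1, 1, 1]
  newtons: 20

```text
clock: 2.37
tool_pos: [0.3755, 0.4053, 0.2311]
tcp_rot: [0.452, 0.892, 0.0, 0.0]
force: [0.5, -0.1, 0.7]
width: 0.445
finger_force: 0.0
```

Request:
servo_tool:
  travel:
    - [-0.91, -0.11, 0]
    - [-0.92, -0.04, 0]
    - [-0.92, 0.03, 0]
    - [-0.91, 0.1, 0]
    - [-0.9, 0.17, 0]
    - [-0.89, 0.23, 0]
    - [-0.87, 0.3, 0]
    - [-0.84, 0.37, 0]
  turn:
    - [0, 0, 0.72]
    - [0, 0, 0.72]
    - [0, 0, 0.72]
    - [0, 0, 0.72]
    - [0, 0, 0.72]
    - [0, 0, 0.72]
    - [0, 0, 0.72]
    - [0, 0, 0.72]
  hand: [1, 1, 1, 1, 1, 1, 1, 1]

```text
clock: 3.03
tool_pos: [0.5209, 0.1497, 0.2312]
tcp_rot: [0.697, 0.717, 0.0, 0.0]
force: [-0.1, 0.5, -0.2]
width: 0.006
finger_force: 0.0
```

Request:
servo_tool:
  travel:
    - [-0.81, 0.43, 0]
    - [0, 0, 0]
  turn:
    - [0, 0, 0.72]
    - [0, 0, 0]
  hand: [1, 1]

```text
clock: 3.2
tool_pos: [0.5409, 0.1156, 0.2313]
tcp_rot: [0.725, 0.689, 0.0, 0.001]
force: [0.1, 0.2, 0.1]
width: 0.007
finger_force: 0.0
```

```bash
python3 - <<'E'
from h import *
a=np.array([.541-.037*.0366,.157-.037,.186]); R=down(-2.1)
u=np.array([.0366,.9993,0])
plan((a,R),(a+u*.107,R))
E
```

```text
at [0.5409 0.1156 0.2313] F [0.1 0.2 0.1] t 3.2 q [ 0.17  0.15  2.03 -0.    0.96  0.22] w 0.007
2 T [[0.05, -0.02, 0.57], [0.05, -0.02, 0.57]] 
  U [[0.01, 0.0, -0.07], [0.01, 0.0, -0.07]]
3 T [[0.89, 0.0, 0.0], [0.89, 0.0, 0.0], [0.89, 0.0, 0.0]] 
  U [[0.0, 0.0, 0.0], [0.0, 0.0, 0.0], [0.0, 0.0, 0.0]]
```

Request:
servo_tool:
  travel:
    - [0.05, -0.02, 0.57]
    - [0.05, -0.02, 0.57]
    - [0.3, 0, 0]
    - [0.5, 0, 0]
    - [0.5, 0, 0]
    - [0.5, 0, 0]
    - [0.3, 0, 0]
    - [0, 0, 0]
  turn:
    - [0, 0, -0.07]
    - [0, 0, -0.07]
    - [0, 0, 0]
    - [0, 0, 0]
    - [0, 0, 0]
    - [0, 0, 0]
    - [0, 0, 0]
    - [0, 0, 0]
  hand: [1, 1, 1, 1, 1, 1, 1, 1]

```text
clock: 3.87
tool_pos: [0.5396, 0.2101, 0.1863]
tcp_rot: [0.716, 0.698, 0.001, 0.0]
force: [0.1, -0.1, 0.3]
width: 0.003
finger_force: 0.0
```

Request:
servo_tool:
  travel:
    - [0.2, 0, 0]
    - [0.1, 0, 0]
    - [0.1, 0, 0]
  turn:
    - [0, 0, 0]
    - [0, 0, 0]
    - [0, 0, 0]
  hand: [1, 1, 1]

```text
clock: 4.12
tool_pos: [0.5399, 0.2237, 0.1856]
tcp_rot: [0.717, 0.697, 0.0, 0.0]
force: [-0.1, -0.7, 1.0]
width: 0.002
finger_force: 0.8
```

Request:
servo_tool:
  travel:
    - [0.08, 0, 0]
    - [0.08, 0, 0]
    - [0.05, 0, 0]
  turn:
    - [0, 0, 0]
    - [0, 0, 0]
    - [0, 0, 0]
  hand: [1, 1, 1]

```text
clock: 4.37
tool_pos: [0.54, 0.2259, 0.1856]
tcp_rot: [0.716, 0.698, -0.005, 0.004]
force: [-0.4, -82.1, 28.8]
width: 0.011
finger_force: 41.3
```

Request:
servo_tool:
  travel:
    - [-0.1, 0, 0]
    - [-0.5, 0, 0]
    - [0, 0, -1]
    - [0, 0, -0.5]
  turn:
    - [0, 0, 0]
    - [0, 0, 0]
    - [0, 0, 0]
    - [0, 0, 0]
  hand: [1, 1, 0.5, 0]

```text
clock: 4.7
tool_pos: [0.5397, 0.2071, 0.2474]
tcp_rot: [0.718, 0.696, 0.0, -0.0]
force: [1.0, 0.5, 1.9]
width: 0.122
finger_force: 0.0
```

```bash
python3 - <<'E'
from h import *
R=down(9.3)
plan((np.array([.553,-.273,.2]),R),(np.array([.553,-.273,.077]),R))
E
```

```text
at [0.5397 0.2071 0.2474] F [1.  0.5 1.9] t 4.7 q [0.33 0.17 1.97 0.   1.   0.36] w 0.122
13 T [[-0.92, 0.05, 0.09], [-0.92, 0.04, 0.09], [-0.92, 0.03, 0.09], [-0.92, 0.01, 0.09], [-0.92, 0.0, 0.09], [-0.92, -0.02, 0.09], [-0.92, -0.03, 0.09], [-0.92, -0.04, 0.09], [-0.92, -0.06, 0.09], [-0.92, -0.07, 0.09], [-0.92, -0.08, 0.09], [-0.92, -0.1, 0.09], [-0.92, -0.11, 0.09]] 
  U [[0.0, 0.0, -0.14], [0.0, 0.0, -0.14], [0.0, 0.0, -0.14], [0.0, 0.0, -0.14], [0.0, 0.0, -0.14], [0.0, 0.0, -0.14], [0.0, 0.0, -0.14], [0.0, 0.0, -0.14], [0.0, 0.0, -0.14], [0.0, 0.0, -0.14], [0.0, 0.0, -0.14], [0.0, 0.0, -0.14], [0.0, 0.0, -0.14]]
4 T [[0.0, 0.0, 0.77], [0.0, 0.0, 0.77], [0.0, 0.0, 0.77], [0.0, 0.0, 0.77]] 
  U [[0.0, 0.0, 0.0], [0.0, 0.0, 0.0], [0.0, 0.0, 0.0], [0.0, 0.0, 0.0]]
```

Request:
servo_tool:
  travel:
    - [-0.92, 0.05, 0.05]
    - [-0.92, 0.04, 0.05]
    - [-0.92, 0.03, 0.09]
    - [-0.92, 0.01, 0.09]
    - [-0.92, 0, 0.09]
    - [-0.92, -0.02, 0.09]
    - [-0.92, -0.03, 0.1]
    - [-0.92, -0.04, 0.1]
  turn:
    - [0, 0, -0.14]
    - [0, 0, -0.14]
    - [0, 0, -0.14]
    - [0, 0, -0.14]
    - [0, 0, -0.14]
    - [0, 0, -0.14]
    - [0, 0, -0.14]
    - [0, 0, -0.14]
  hand: [0, 0, 0, 0, 0, 0, 0, 0]

```text
clock: 5.37
tool_pos: [0.5475, -0.0884, 0.219]
tcp_rot: [0.675, 0.738, 0.0, 0.0]
force: [0.6, -0.2, 0.2]
width: 0.708
finger_force: 0.0
```

Request:
servo_tool:
  travel:
    - [-0.92, -0.06, 0.1]
    - [-0.92, -0.07, 0.1]
    - [-0.92, -0.08, 0.1]
    - [-0.92, -0.1, 0.1]
    - [-0.92, -0.11, 0.1]
    - [0, 0, 0]
  turn:
    - [0, 0, -0.14]
    - [0, 0, -0.14]
    - [0, 0, -0.14]
    - [0, 0, -0.14]
    - [0, 0, -0.14]
    - [0, 0, 0]
  hand: [0, 0, 0, 0, 0, 0]

```text
clock: 5.87
tool_pos: [0.5527, -0.2763, 0.1985]
tcp_rot: [0.648, 0.761, -0.0, 0.0]
force: [-0.6, -0.1, -0.9]
width: 1.0
finger_force: 0.0
```

```bash
python3 - <<'E'
from h import *
o=ctrl.observe()
im,d,K,T=cam("wrist"); P=cloud(d.astype(float),K,T).reshape(-1,3)[d.ravel()>0]
cv2.imwrite("pics/w1.png",im)
for nm,z0,z1 in(("rib",.078,.1),("body",.045,.1)):
    q=P[(abs(P[:,0]-.553)<.06)&(abs(P[:,1]+.273)<.08)&(P[:,2]>z0)&(P[:,2]<z1)]
    print(nm,len(q),cv2.minAreaRect((q[:,:2]*1000).astype(np.float32)) if len(q) else 0, q[:,2].max() if len(q) else 0)
R=down(9.3)
plan((np.array([.553,-.273,.077]),R))
E
```

```text
rib 3822 ((553.3189086914062, -274.4388732910156), (23.714632034301758, 69.42115020751953), 8.552053451538086) 0.08760889548933148
body 11764 ((553.1401977539062, -274.7477722167969), (56.12593460083008, 109.38178253173828), 8.912602424621582) 0.08760889548933148
at [ 0.5525 -0.274   0.1985] F [ 0.1  1.6 -0.5] t 5.92 q [-0.5   0.29  1.92 -0.    0.93 -0.66] w 1.002
4 T [[0.01, 0.0, 0.76], [0.01, 0.0, 0.76], [0.01, 0.0, 0.76], [0.01, 0.0, 0.76]] 
  U [[0.0, 0.0, -0.01], [0.0, 0.0, -0.01], [0.0, 0.0, -0.01], [0.0, 0.0, -0.01]]
```

View pics/w1.png

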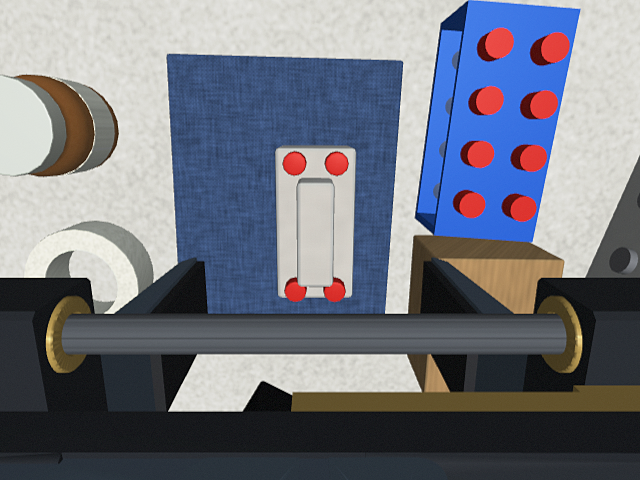

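Request:
servo_tool:
  travel:
    - [0, 0, 0.76]
    - [0, 0.01, 0.76]
    - [0, 0.01, 0.76]
    - [0, 0, 0.76]
    - [0, 0, 0]
    - [0, 0, 0]
    - [0, 0, 0]
    - [0, 0, 0]
  turn:
    - [0, 0, 0]
    - [0, 0, 0]
    - [0, 0, 0]
    - [0, 0, 0]
    - [0, 0, 0]
    - [0, 0, 0]
    - [0, 0, 0]
    - [0, 0, 0]
  hand: [0, 0, 0, 0, 1, 1, 1, 1]
  newtons: 30

```text
clock: 6.58
tool_pos: [0.5549, -0.2713, 0.0796]
tcp_rot: [0.647, 0.762, 0.0, 0.001]
force: [-0.1, -0.8, -1.0]
width: 0.738
finger_force: 0.0
```

Request:
servo_tool:
  travel:
    - [0, 0, 0]
    - [0, 0, 0]
    - [0, 0, 0]
    - [0, 0, 0]
  turn:
    - [0, 0, 0]
    - [0, 0, 0]
    - [0, 0, 0]
    - [0, 0, 0]
  hand: [1, 1, 1, 1]

```text
clock: 6.92
tool_pos: [0.5539, -0.2711, 0.0779]
tcp_rot: [0.647, 0.762, 0.0, 0.0]
force: [-0.4, -0.2, -0.2]
width: 0.443
finger_force: 0.0
```

```bash
python3 - <<'E'
from h import *
o=ctrl.observe(); p=o["tool_pos"]; R=down(-2.1)
# rack offset from tool is ~0; well centre
w=mix(5,-80,0); print("well",w)
plan((p+[0,0,.15],down(9.0)),(np.array([w[0],w[1],p[2]+.15]),R),(np.array([w[0],w[1],.155]),R))
E
```

```text
well [0.53846515 0.09637051 0.        ]
at [ 0.5539 -0.2711  0.0779] F [-0.4 -0.2 -0.2] t 6.92 q [-0.49  0.47  1.95  0.    0.72 -0.66] w 0.443
4 T [[0.0, 0.0, -0.94], [0.0, 0.0, -0.94], [0.0, 0.0, -0.94], [0.0, 0.0, -0.94]] 
  U [[0.0, 0.0, 0.01], [0.0, 0.0, 0.01], [0.0, 0.0, 0.01], [0.0, 0.0, 0.01]]
10 T [[0.91, 0.11, 0.0], [0.92, 0.09, 0.0], [0.92, 0.07, 0.0], [0.92, 0.05, 0.0], [0.92, 0.03, 0.0], [0.92, 0.02, 0.0], [0.92, 0.0, 0.0], [0.92, -0.02, 0.0], [0.92, -0.04, 0.0], [0.92, -0.05, 0.0]] 
  U [[0.0, 0.0, 0.19], [0.0, 0.0, 0.19], [0.0, 0.0, 0.19], [0.0, 0.0, 0.19], [0.0, 0.0, 0.19], [0.0, 0.0, 0.19], [0.0, 0.0, 0.19], [0.0, 0.0, 0.19], [0.0, 0.0, 0.19], [0.0, 0.0, 0.19]]
2 T [[0.0, 0.0, 0.91], [0.0, 0.0, 0.91]] 
  U [[0.0, 0.0, 0.0], [0.0, 0.0, 0.0]]
```

Request:
servo_tool:
  travel:
    - [0, 0, 0]
    - [0, 0, 0]
    - [0, 0, 0]
    - [0, 0, 0]
    - [0, 0, -0.2]
    - [0, 0, -0.3]
  turn:
    - [0, 0, 0]
    - [0, 0, 0]
    - [0, 0, 0]
    - [0, 0, 0]
    - [0, 0, 0]
    - [0, 0, 0]
  hand: [1, 1, 1, 1, 1, 1]

```text
clock: 7.42
tool_pos: [0.5529, -0.2706, 0.0969]
tcp_rot: [0.647, 0.762, -0.0, -0.001]
force: [-0.4, -0.9, -1.7]
width: 0.265
finger_force: 30.0
```

Request:
servo_tool:
  travel:
    - [0, 0, -0.6]
    - [0, 0, -0.8]
    - [0, 0, -0.8]
    - [0, 0, -0.8]
    - [0, 0, -0.8]
    - [0, 0, -0.4]
    - [0, 0, 0]
  turn:
    - [0, 0, 0]
    - [0, 0, 0]
    - [0, 0, 0]
    - [0, 0, 0]
    - [0, 0, 0]
    - [0, 0, 0]
    - [0, 0, 0]
  hand: [1, 1, 1, 1, 1, 1, 1]

```text
clock: 8.0
tool_pos: [0.5553, -0.2718, 0.2708]
tcp_rot: [0.647, 0.762, 0.001, 0.003]
force: [1.0, -0.4, -2.1]
width: 0.264
finger_force: 30.0
```

```bash
python3 - <<'E'
from h import *
o=ctrl.observe(); p=o["tool_pos"]; R=down(-2.1)
print(o["finger_force"])
f,_,_,_=cam("wrist"); cv2.imwrite("pics/w2.png",f)
plan((np.array([.5385,.0999,p[2]]),R))
E
```

```text
29.9770787358284
at [ 0.5544 -0.2713  0.2679] F [-0.1 -0.1 -2.9] t 8.05 q [-0.49  0.21  1.89 -0.    1.04 -0.66] w 0.261
10 T [[0.92, 0.11, -0.01], [0.92, 0.09, -0.01], [0.93, 0.07, -0.01], [0.93, 0.06, -0.01], [0.93, 0.04, -0.01], [0.93, 0.02, -0.01], [0.93, 0.0, -0.01], [0.93, -0.02, -0.01], [0.93, -0.04, -0.01], [0.93, -0.06, -0.01]] 
  U [[0.0, 0.0, 0.19], [0.0, 0.0, 0.19], [0.0, 0.0, 0.19], [0.0, 0.0, 0.19], [0.0, 0.0, 0.19], [0.0, 0.0, 0.19], [0.0, 0.0, 0.19], [0.0, 0.0, 0.19], [0.0, 0.0, 0.19], [0.0, 0.0, 0.19]]
```

View pics/w2.png

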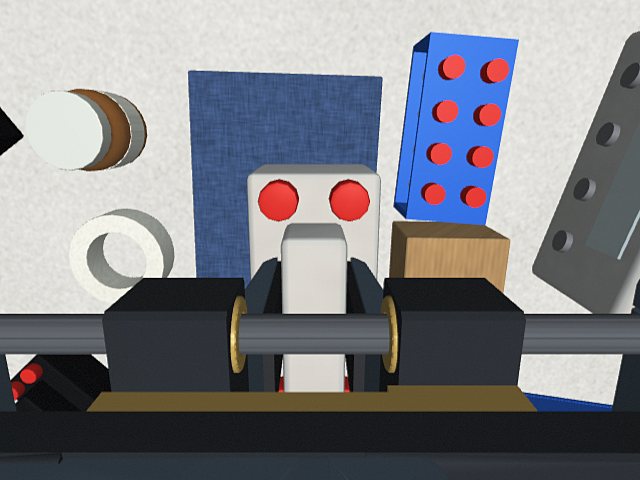

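The wrist picture shows the rack held level and centred between the fingers (rib at cols 283–347).

Request:
servo_tool:
  travel:
    - [0.5, 0.06, 0]
    - [0.92, 0.1, 0]
    - [0.93, 0.08, 0]
    - [0.93, 0.06, 0]
    - [0.93, 0.05, 0]
    - [0.93, 0.03, 0]
    - [0.93, 0.01, 0]
    - [0.93, -0.01, 0]
  turn:
    - [0, 0, 0.19]
    - [0, 0, 0.19]
    - [0, 0, 0.19]
    - [0, 0, 0.19]
    - [0, 0, 0.19]
    - [0, 0, 0.19]
    - [0, 0, 0.19]
    - [0, 0, 0.19]
  hand: [1, 1, 1, 1, 1, 1, 1, 1]

```text
clock: 8.72
tool_pos: [0.5427, 0.0112, 0.2639]
tcp_rot: [0.706, 0.708, -0.001, -0.001]
force: [0.7, -0.1, -2.7]
width: 0.263
finger_force: 30.0
```

Request:
servo_tool:
  travel:
    - [0.93, -0.04, 0]
    - [0.93, -0.05, 0]
    - [0.4, -0.02, 0]
    - [0, 0, 0]
    - [0, 0, 0]
  turn:
    - [0, 0, 0.19]
    - [0, 0, 0.19]
    - [0, 0, 0]
    - [0, 0, 0]
    - [0, 0, 0]
  hand: [1, 1, 1, 1, 1]

```text
clock: 9.13
tool_pos: [0.5398, 0.1005, 0.264]
tcp_rot: [0.719, 0.695, -0.001, -0.001]
force: [-0.1, 0.2, -2.6]
width: 0.262
finger_force: 30.0
```

```bash
python3 - <<'E'
from h import *
R=down(-2.1)
im,d,K,T=cam("wrist"); cv2.imwrite("pics/w3.png",im)
im2,d2,K2,T2=cam("scene"); cv2.imwrite("pics/s3.png",cv2.resize(im2[220:420,240:480],(720,600)))
plan((np.array([.5385,.0999,.155]),R),(np.array([.5385,.0999,.134]),R))
E
```

```text
at [0.5402 0.0993 0.2644] F [-0.7  0.5 -2.8] t 9.23 q [ 0.14  0.1   2.02 -0.    1.02  0.18] w 0.263
3 T [[0.0, -0.01, 0.91], [0.0, -0.01, 0.91], [0.0, -0.01, 0.91]] 
  U [[0.0, 0.0, 0.0], [0.0, 0.0, 0.0], [0.0, 0.0, 0.0]]
1 T [[0.0, 0.0, 0.52]] 
  U [[0.0, 0.0, 0.0]]
```

View pics/w3.png

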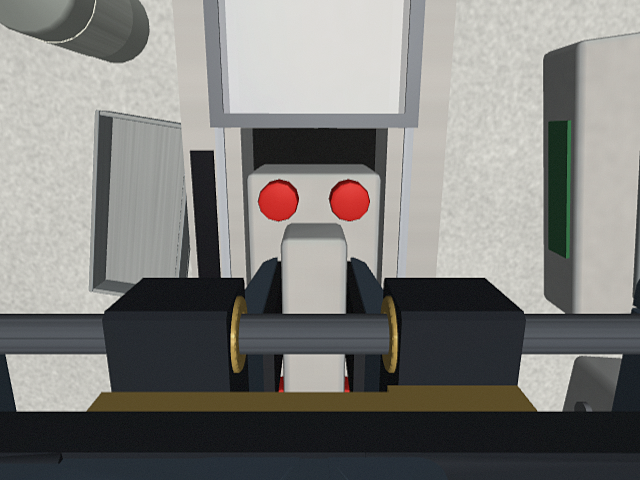

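View pics/s3.png

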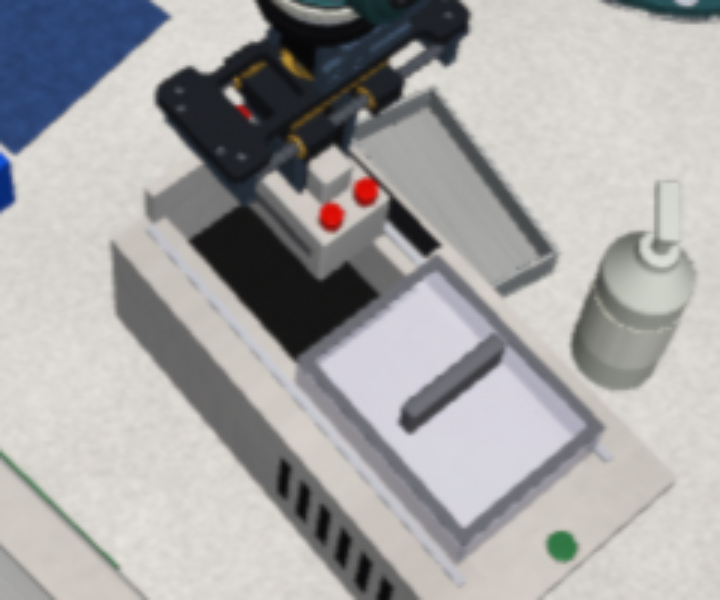

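Request:
servo_tool:
  travel:
    - [0, -0.03, 0.5]
    - [0, 0, 0.7]
    - [0, 0, 0.7]
    - [0, 0, 0.6]
    - [0, 0, 0.4]
    - [0, 0, 0.2]
    - [0, 0, 0]
    - [0, 0, 0]
  turn:
    - [0, 0, 0]
    - [0, 0, 0]
    - [0, 0, 0]
    - [0, 0, 0]
    - [0, 0, 0]
    - [0, 0, 0]
    - [0, 0, 0]
    - [0, 0, 0]
  hand: [1, 1, 1, 1, 1, 1, 1, 1]

```text
clock: 9.9
tool_pos: [0.5398, 0.0994, 0.1416]
tcp_rot: [0.72, 0.694, -0.0, -0.0]
force: [1.1, 0.1, -2.8]
width: 0.26
finger_force: 30.0
```

Request:
servo_tool:
  travel:
    - [0, 0, 0.05]
    - [0, 0, 0.05]
    - [0, 0, 0]
  turn:
    - [0, 0, 0]
    - [0, 0, 0]
    - [0, 0, 0]
  hand: [1, 1, 1]

```text
clock: 10.15
tool_pos: [0.5399, 0.1, 0.1379]
tcp_rot: [0.72, 0.694, 0.0, 0.0]
force: [0.3, -0.2, -3.6]
width: 0.26
finger_force: 30.0
```

Request:
servo_tool:
  travel:
    - [0, 0, 0.04]
    - [0, 0, 0.03]
    - [0, 0, 0]
  turn:
    - [0, 0, 0]
    - [0, 0, 0]
    - [0, 0, 0]
  hand: [1, 1, 1]

```text
clock: 10.4
tool_pos: [0.5395, 0.1, 0.1345]
tcp_rot: [0.72, 0.694, -0.0, -0.0]
force: [0.1, 0.0, -2.8]
width: 0.26
finger_force: 30.0
```

Request:
servo_tool:
  travel:
    - [0, 0, 0.03]
    - [0, 0, 0]
  turn:
    - [0, 0, 0]
    - [0, 0, 0]
  hand: [1, 1]

```text
clock: 10.57
tool_pos: [0.5395, 0.1, 0.1332]
tcp_rot: [0.72, 0.694, -0.0, -0.0]
force: [0.4, 0.7, -2.2]
width: 0.259
finger_force: 30.0
```

Request:
servo_tool:
  travel:
    - [0, 0, 0.03]
    - [0, 0, 0]
  turn:
    - [0, 0, 0]
    - [0, 0, 0]
  hand: [1, 1]

```text
clock: 10.73
tool_pos: [0.5396, 0.1, 0.1322]
tcp_rot: [0.72, 0.694, -0.0, -0.0]
force: [0.3, 0.9, -3.0]
width: 0.261
finger_force: 30.0
```

Request:
servo_tool:
  travel:
    - [0, 0, 0.02]
    - [0, 0, 0]
  turn:
    - [0, 0, 0]
    - [0, 0, 0]
  hand: [1, 1]

```text
clock: 10.9
tool_pos: [0.5396, 0.1, 0.1321]
tcp_rot: [0.72, 0.694, -0.0, -0.0]
force: [-6.3, 0.8, 13.6]
width: 0.259
finger_force: 30.0
```

Request:
servo_tool:
  travel:
    - [0, 0, 0]
    - [0, 0, 0]
    - [0, 0, 0]
    - [0, 0, -0.1]
    - [0, 0, -0.4]
    - [0, 0, -1]
    - [0, 0, -1]
    - [0, 0, -0.7]
  turn:
    - [0, 0, 0]
    - [0, 0, 0]
    - [0, 0, 0]
    - [0, 0, 0]
    - [0, 0, 0]
    - [0, 0, 0]
    - [0, 0, 0]
    - [0, 0, 0]
  hand: [0.5, 0.5, 0.5, 0.5, 0.5, 0.5, 0.5, 1]

```text
clock: 11.57
tool_pos: [0.5401, 0.1001, 0.2628]
tcp_rot: [0.72, 0.694, 0.001, 0.001]
force: [0.6, -0.3, 0.3]
width: 0.458
finger_force: 0.0
```

```bash
python3 - <<'E'
from h import *
R=down(-2.1); f=np.load("scene.npz")
im,d,K,T=cam("wrist"); P=cloud(d.astype(float),K,T).reshape(-1,3)[d.ravel()>0]
L=Ro.from_euler('z',-MY).apply(P-MO)*1000
q=L[(abs(L[:,0]-5)<49)&(L[:,1]>-150)&(L[:,1]<-8)&(L[:,2]>85)&(L[:,2]<146)]
print("rack in mixer",cv2.minAreaRect(q[:,:2].astype(np.float32)),q[:,2].max(), "top z body",np.median(q[(q[:,2]<116)&(q[:,2]>100)][:,2]))
a=mix(5,110,0); 
plan((np.array([a[0],a[1],.245]),R),(np.array([a[0],a[1],.186]),R))
E
```

```text
rack in mixer ((-5.1349334716796875, -79.12277221679688), (77.712646484375, 110.53034973144531), 0.010830827057361603) 143.09058164886173 top z body 110.23074211368132
at [0.5423 0.1004 0.2675] F [ 4.8 -0.   7. ] t 11.62 q [0.14 0.1  2.02 0.   1.02 0.18] w 0.413
5 T [[0.93, -0.02, 0.11], [0.93, -0.02, 0.11], [0.93, -0.02, 0.11], [0.93, -0.02, 0.11], [0.93, -0.02, 0.11]] 
  U [[0.02, 0.0, 0.0], [0.02, 0.0, 0.0], [0.02, 0.0, 0.0], [0.02, 0.0, 0.0], [0.02, 0.0, 0.0]]
2 T [[0.0, 0.0, 0.74], [0.0, 0.0, 0.74]] 
  U [[0.0, 0.0, 0.0], [0.0, 0.0, 0.0]]
```

Request:
servo_tool:
  travel:
    - [0.93, -0.02, 0.1]
    - [0.93, -0.02, 0.1]
    - [0.93, -0.02, 0.1]
    - [0.93, -0.02, 0.1]
    - [0.93, -0.02, 0.1]
    - [0, 0, 0.74]
    - [0, 0, 0.74]
    - [0, 0, 0]
  turn:
    - [0, 0, 0]
    - [0, 0, 0]
    - [0, 0, 0]
    - [0, 0, 0]
    - [0, 0, 0]
    - [0, 0, 0]
    - [0, 0, 0]
    - [0, 0, 0]
  hand: [1, 1, 1, 1, 1, 1, 1, 1]

```text
clock: 12.28
tool_pos: [0.5396, 0.2854, 0.1753]
tcp_rot: [0.719, 0.694, -0.003, -0.001]
force: [-1.2, -0.9, -1.3]
width: 0.005
finger_force: 0.0
```

```bash
python3 - <<'E'
from h import *
R=down(-2.1)
p=ctrl.observe()["tool_pos"]; print("tool in mixer",Ro.from_euler('z',-MY).apply(p-MO)*1000)
# shut contact: open-side contact at tool y_m 49.5 (handle centre 72.5): half=23; shut on +y side: -77.5+23
plan((mix(5,-77.5+23,186),R))
E
```

```text
tool in mixer [ -0.80039919 108.96308972 175.25223987]
at [0.5396 0.2854 0.1753] F [-1.2 -0.9 -1.3] t 12.28 q [ 0.45  0.32  1.94 -0.    0.89  0.48] w 0.005
5 T [[-0.82, 0.03, -0.05], [-0.82, 0.03, -0.05], [-0.82, 0.03, -0.05], [-0.82, 0.03, -0.05], [-0.82, 0.03, -0.05]] 
  U [[-0.01, 0.01, 0.0], [-0.01, 0.01, 0.0], [-0.01, 0.01, 0.0], [-0.01, 0.01, 0.0], [-0.01, 0.01, 0.0]]
```

Request:
servo_tool:
  travel:
    - [0, 0, -0.25]
    - [-0.3, 0.02, 0]
    - [-0.6, 0.03, 0]
    - [-0.7, 0.03, 0]
    - [-0.7, 0.03, 0]
    - [-0.7, 0.03, 0]
    - [-0.5, 0.02, 0]
    - [-0.2, 0, 0]
  turn:
    - [0, 0, 0]
    - [0, 0, 0]
    - [0, 0, 0]
    - [0, 0, 0]
    - [0, 0, 0]
    - [0, 0, 0]
    - [0, 0, 0]
    - [0, 0, 0]
  hand: [1, 1, 1, 1, 1, 1, 1, 1]

```text
clock: 12.95
tool_pos: [0.5442, 0.1351, 0.1927]
tcp_rot: [0.721, 0.693, 0.001, 0.001]
force: [0.5, 2.4, -0.1]
width: 0.006
finger_force: 0.7
```

Request:
servo_tool:
  travel:
    - [-0.1, 0, 0]
    - [-0.05, 0, 0]
    - [0, 0, 0]
  turn:
    - [0, 0, 0]
    - [0, 0, 0]
    - [0, 0, 0]
  hand: [1, 1, 1]

```text
clock: 13.2
tool_pos: [0.5435, 0.132, 0.191]
tcp_rot: [0.72, 0.694, 0.001, 0.0]
force: [0.4, -0.4, 0.5]
width: 0.001
finger_force: 0.0
```

```bash
python3 - <<'E'
from h import *
plan((mix(5,-77.5+23,186),down(-2.1)))
E
```

```text
at [0.5435 0.132  0.191 ] F [ 0.4 -0.4  0.5] t 13.2 q [ 0.2   0.21  2.04 -0.    0.89  0.23] w 0.001
1 T [[-0.26, -0.09, 0.12]] 
  U [[0.01, 0.0, 0.0]]
```

Request:
servo_tool:
  travel:
    - [-0.08, 0, 0]
    - [-0.08, 0, 0]
    - [-0.04, 0, 0]
    - [0, 0, 0]
  turn:
    - [0, 0, 0]
    - [0, 0, 0]
    - [0, 0, 0]
    - [0, 0, 0]
  hand: [1, 1, 1, 1]

```text
clock: 13.53
tool_pos: [0.5428, 0.1239, 0.1901]
tcp_rot: [0.72, 0.694, -0.0, -0.0]
force: [-0.1, 0.1, 1.3]
width: 0.001
finger_force: 0.0
```

Request:
servo_tool:
  travel:
    - [-0.04, 0, 0]
    - [0, 0, 0]
  turn:
    - [0, 0, 0]
    - [0, 0, 0]
  hand: [1, 1]

```text
clock: 13.7
tool_pos: [0.5427, 0.1222, 0.19]
tcp_rot: [0.72, 0.694, -0.0, -0.0]
force: [0.6, 0.4, -0.0]
width: 0.005
finger_force: 0.2
```

Request:
servo_tool:
  travel:
    - [-0.03, 0, 0]
    - [0, 0, 0]
  turn:
    - [0, 0, 0]
    - [0, 0, 0]
  hand: [1, 1]

```text
clock: 13.87
tool_pos: [0.5427, 0.1216, 0.1901]
tcp_rot: [0.72, 0.694, 0.0, -0.0]
force: [0.9, 7.1, -1.4]
width: 0.001
finger_force: 3.9
```

Request:
servo_tool:
  travel:
    - [-0.03, 0, 0]
    - [0, 0, 0]
  turn:
    - [0, 0, 0]
    - [0, 0, 0]
  hand: [1, 1]

```text
clock: 14.03
tool_pos: [0.5427, 0.1214, 0.1901]
tcp_rot: [0.72, 0.694, 0.001, -0.001]
force: [0.5, 18.7, -3.0]
width: 0.005
finger_force: 9.4
```

Request:
servo_tool:
  travel:
    - [0.1, 0, 0]
    - [0.4, 0, 0]
    - [0, 0, -0.8]
    - [0, 0, -0.8]
    - [0, 0, 0]
  turn:
    - [0, 0, 0]
    - [0, 0, 0]
    - [0, 0, 0]
    - [0, 0, 0]
    - [0, 0, 0]
  hand: [1, 1, 1, 1, 1]

```text
clock: 14.45
tool_pos: [0.5457, 0.1405, 0.2595]
tcp_rot: [0.72, 0.694, 0.003, 0.002]
force: [0.9, 0.4, 1.1]
width: 0.002
finger_force: 0.0
```

```bash
cat > ik.py <<'E'
from h import *
from scipy.optimize import least_squares
D=[([.379424,1.734783],np.hypot(.22787,.66147),.2303),([.15,2.03],np.hypot(.5409,.1156),.2313),([.17,1.97],np.hypot(.5397,.2071),.2474),([.29,1.92],np.hypot(.5525,.274),.1985),([.47,1.95],np.hypot(.5539,.2711),.0779),([.21,1.89],np.hypot(.5544,.2713),.2679),([.1,2.02],np.hypot(.5402,.0993),.2644),([.32,1.94],np.hypot(.5396,.2854),.1753),([.21,2.04],np.hypot(.5435,.132),.191)]
o=ctrl.observe(); D.append((o["qpos"][1:3],np.hypot(*o["tool_pos"][:2]),o["tool_pos"][2]))
def res(v):
    a,l2,l3,d=v; out=[]
    for (q2,q3),r,z in D: out+= [a+l2*np.sin(q2)+l3*np.sin(q2+q3)-r, d+l2*np.cos(q2)+l3*np.cos(q2+q3)-z]
    return np.array(out)
s=least_squares(lambda v:np.r_[res(v),.02*(v-[.1,.6,.6,.1])],[.1,.6,.6,.1]); a,l2,l3,dd=s.x; print("fit",s.x.round(3),abs(res(s.x)).max().round(4))
q=o["qpos"]
def fkR(q): return Ro.from_euler('ZYZYZ',[q[0],q[1]+q[2],q[3],q[4],q[5]+np.pi/2])
print("Rerr",np.degrees((fkR(q).inv()*Ro.from_quat(o["tcp_rot"])).magnitude()))
def solve(P,R,L):
    d=dd+L; w=P-L*R.as_matrix()[:,2]; q1=np.arctan2(w[1],w[0]); r=np.hypot(w[0],w[1])-a; z=w[2]-d
    c=(r*r+z*z-l2**2-l3**2)/(2*l2*l3)
    if abs(c)>1: return None
    q3=np.arccos(c); q2=np.arctan2(r,z)-np.arctan2(l3*np.sin(q3),l2+l3*np.cos(q3))
    e=(Ro.from_euler('ZY',[q1,q2+q3]).inv()*R).as_euler('ZYZ')
    return np.array([q1,q2,q3,e[0],e[1],(e[2]-np.pi/2+np.pi)%(2*np.pi)-np.pi]),w
def tilt(roll,el,az=0): # tool z: inward(-y mixer) rotated az, elevation el below horizontal
    e=np.radians(el); A=np.radians(az); z=Ro.from_euler('z',MY+A).apply([0,-np.cos(e),-np.sin(e)])
    x=np.cross([0,0,1],z); x/=np.linalg.norm(x); R=Ro.from_matrix(np.stack([x,np.cross(z,x),z],1)); return R*Ro.from_euler('z',roll,degrees=True)
E
python3 - <<'E'
from ik import *
lo=[-2.77,-.74,0,-1.06,.31,-3.08];hi=[2.77,2.19,2.66,4.2,2.87,3.08]
for L in(.2,.3):
  for el in(45,):
   for az in(0,30,-30):
    for roll in(0,90,180,270):
      s=solve(mix(5,200,70),tilt(roll,el,az),L)
      if s: print(L,el,az,roll,s[0].round(2),"ok" if all(s[0]>lo) and all(s[0]<hi) else "",s[1].round(2))
E
```

```text
fit [-0.014  0.523  0.6    0.057] 0.0066Traceback (most recent call last):
  File "<stdin>", line 1, in <module>
  File "ik.py", line 12, in <module>
    print("Rerr",np.degrees((fkR(q).inv()*Ro.from_quat(o["tcp_rot"])).magnitude()))
                             ~~~^^^
  File "ik.py", line 11, in fkR
    def fkR(q): return Ro.from_euler('ZYZYZ',[q[0],q[1]+q[2],q[3],q[4],q[5]+np.pi/2])
                       ~~~~~~~~~~~~~^^^^^^^^^^^^^^^^^^^^^^^^^^^^^^^^^^^^^^^^^^^^^^^^^
  File "scipy/spatial/transform/_rotation.pyx", line 1413, in scipy.spatial.transform._rotation.Rotation.from_euler
ValueError: Expected axis specification to be a non-empty string of upto 3 characters, got ZYZYZ
```

```bash
sed -i "s/def fkR(q): return .*/def fkR(q): return Ro.from_euler('ZYZ',[q[0],q[1]+q[2],q[3]])*Ro.from_euler('YZ',[q[4],q[5]+np.pi\/2])/" ik.py
python3 - <<'E'
from ik import *
lo=[-2.77,-.74,0,-1.06,.31,-3.08];hi=[2.77,2.19,2.66,4.2,2.87,3.08]
for L in(.2,.3):
  for el in(45,):
   for az in(0,30,-30):
    for roll in(0,90,180,270):
      s=solve(mix(5,200,70),tilt(roll,el,az),L)
      if s: print(L,el,az,roll,s[0].round(2),"ok" if all(s[0]>lo) and all(s[0]<hi) else "",s[1].round(2))
print(ctrl.observe()["tool_pos"])
E
```

```text
fit [-0.014  0.523  0.6    0.057] 0.0066
Rerr 1.5719165460812764e-14
0.2 45 0 0 [ 0.75  0.74  1.63 -0.53  1.41  2.62] ok [0.55 0.52 0.21]
0.2 45 0 90 [ 0.75  0.74  1.63 -0.53  1.41 -2.09] ok [0.55 0.52 0.21]
0.2 45 0 180 [ 0.75  0.74  1.63 -0.53  1.41 -0.52] ok [0.55 0.52 0.21]
0.2 45 0 270 [ 0.75  0.74  1.63 -0.53  1.41  1.05] ok [0.55 0.52 0.21]
0.2 45 30 0 [ 0.8   0.66  1.78 -0.82  1.16  2.41] ok [0.48 0.5  0.21]
0.2 45 30 90 [ 0.8   0.66  1.78 -0.82  1.16 -2.3 ] ok [0.48 0.5  0.21]
0.2 45 30 180 [ 0.8   0.66  1.78 -0.82  1.16 -0.73] ok [0.48 0.5  0.21]
0.2 45 30 270 [ 0.8   0.66  1.78 -0.82  1.16  0.84] ok [0.48 0.5  0.21]
0.2 45 -30 0 [ 0.67  0.8   1.53 -0.24  1.57  2.9 ] ok [0.62 0.5  0.21]
0.2 45 -30 90 [ 0.67  0.8   1.53 -0.24  1.57 -1.82] ok [0.62 0.5  0.21]
0.2 45 -30 180 [ 0.67  0.8   1.53 -0.24  1.57 -0.24] ok [0.62 0.5  0.21]
0.2 45 -30 270 [ 0.67  0.8   1.53 -0.24  1.57  1.33] ok [0.62 0.5  0.21]
0.3 45 0 0 [ 0.81  0.85  1.49 -0.49  1.46  2.65] ok [0.56 0.59 0.28]
0.3 45 0 90 [ 0.81  0.85  1.49 -0.49  1.46 -2.07] ok [0.56 0.59 0.28]
0.3 45 0 180 [ 0.81  0.85  1.49 -0.49  1.46 -0.5 ] ok [0.56 0.59 0.28]
0.3 45 0 270 [ 0.81  0.85  1.49 -0.49  1.46  1.08] ok [0.56 0.59 0.28]
0.3 45 30 0 [ 0.9   0.74  1.71 -0.77  1.2   2.46] ok [0.45 0.56 0.28]
0.3 45 30 90 [ 0.9   0.74  1.71 -0.77  1.2  -2.25] ok [0.45 0.56 0.28]
0.3 45 30 180 [ 0.9   0.74  1.71 -0.77  1.2  -0.68] ok [0.45 0.56 0.28]
0.3 45 30 270 [ 0.9   0.74  1.71 -0.77  1.2   0.89] ok [0.45 0.56 0.28]
0.3 45 -30 0 [ 0.7   0.93  1.34 -0.22  1.63  2.9 ] ok [0.66 0.56 0.28]
0.3 45 -30 90 [ 0.7   0.93  1.34 -0.22  1.63 -1.81] ok [0.66 0.56 0.28]
0.3 45 -30 180 [ 0.7   0.93  1.34 -0.22  1.63 -0.24] ok [0.66 0.56 0.28]
0.3 45 -30 270 [ 0.7   0.93  1.34 -0.22  1.63  1.33] ok [0.66 0.56 0.28]
[0.54570209 0.14050202 0.25948704]
```

```bash
python3 - <<'E'
from h import *
from ik import tilt
R=tilt(270,45)
plan((mix(5,322,230),R),(mix(5,322,181),R),(mix(5,202.5,61),R),step=.034)
E
```

```text
fit [-0.014  0.523  0.6    0.057] 0.0066
Rerr 1.5719165460812764e-14
at [0.5457 0.1405 0.2595] F [0.9 0.4 1.1] t 14.45 q [ 0.21  0.13  2.   -0.    1.01  0.25] w 0.002
11 T [[0.81, -0.01, 0.07], [0.82, -0.01, 0.01], [0.81, -0.01, -0.05], [0.81, -0.01, -0.11], [0.8, -0.01, -0.16], [0.79, -0.01, -0.22], [0.77, -0.01, -0.28], [0.75, -0.01, -0.33], [0.72, -0.01, -0.38], [0.69, -0.01, -0.43], [0.66, -0.01, -0.48]] 
  U [[0.01, -0.68, 0.0], [0.01, -0.68, 0.0], [0.01, -0.68, 0.0], [0.01, -0.68, 0.0], [0.01, -0.68, 0.0], [0.01, -0.68, 0.0], [0.01, -0.68, 0.0], [0.01, -0.68, 0.0], [0.01, -0.68, 0.0], [0.01, -0.68, 0.0], [0.01, -0.68, 0.0]]
2 T [[0.43, 0.0, 0.43], [0.43, 0.0, 0.43]] 
  U [[0.0, 0.0, 0.0], [0.0, 0.0, 0.0]]
5 T [[0.0, 0.0, 0.85], [0.0, 0.0, 0.85], [0.0, 0.0, 0.85], [0.0, 0.0, 0.85], [0.0, 0.0, 0.85]] 
  U [[0.0, 0.0, 0.0], [0.0, 0.0, 0.0], [0.0, 0.0, 0.0], [0.0, 0.0, 0.0], [0.0, 0.0, 0.0]]
```

Request:
servo_tool:
  travel:
    - [0.81, -0.01, 0.07]
    - [0.82, -0.01, 0.01]
    - [0.81, -0.01, -0.05]
    - [0.81, -0.01, -0.11]
    - [0.8, -0.01, -0.16]
    - [0.79, -0.01, -0.22]
    - [0.77, -0.01, -0.28]
    - [0.75, -0.01, -0.33]
  turn:
    - [0.01, -0.68, 0]
    - [0.01, -0.68, 0]
    - [0.01, -0.68, 0]
    - [0.01, -0.68, 0]
    - [0.01, -0.68, 0]
    - [0.01, -0.68, 0]
    - [0.01, -0.68, 0]
    - [0.01, -0.68, 0]
  hand: [1, 1, 1, 1, 1, 1, 1, 1]

```text
clock: 15.12
tool_pos: [0.5495, 0.4021, 0.2323]
tcp_rot: [0.69, 0.666, -0.206, 0.194]
force: [0.8, 0.6, 0.4]
width: 0.004
finger_force: 0.0
```

Request:
servo_tool:
  travel:
    - [0.72, -0.01, -0.38]
    - [0.69, -0.01, -0.43]
    - [0.66, -0.01, -0.48]
    - [0, 0, 0]
  turn:
    - [0.01, -0.68, 0]
    - [0.01, -0.68, 0]
    - [0.01, -0.68, 0]
    - [0, 0, 0]
  hand: [1, 1, 1, 1]

```text
clock: 15.45
tool_pos: [0.5507, 0.5024, 0.2199]
tcp_rot: [0.663, 0.642, -0.281, 0.263]
force: [0.8, 0.1, -0.9]
width: 0.007
finger_force: 0.0
```

```bash
python3 - <<'E'
from h import *
from ik import tilt
R=tilt(270,45)
im,d,K,T=cam("scene"); cv2.imwrite("pics/s4.png",im)
im,d,K,T=cam("wrist"); np.savez("w4.npz",im=im,d=d,K=K,T=T)
P=cloud(d.astype(float),K,T).reshape(-1,3)[d.ravel()>0]
L=Ro.from_euler('z',-MY).apply(P-MO)*1000
q=L[(abs(L[:,0]-5)<25)&(L[:,1]>160)&(L[:,1]<215)&(L[:,2]>60)&(L[:,2]<130)]
for z0 in range(70,126,4):
    s=q[(q[:,2]>=z0)&(q[:,2]<z0+4)]
    if len(s)>5: print(z0,len(s),s[:,1].min().round(1),np.median(s[:,1]).round(1),s[:,1].max().round(1))
b=L[(L[:,1]>183)&(L[:,1]<197)&(L[:,2]>75)&(L[:,2]<102)]
if len(b): print("bar x",np.percentile(b[:,0],[2,98]),"z",b[:,2].min(), "y",np.median(b[:,1]))
plan((mix(5,322,181),R),(mix(5,202.5,61),R),step=.034)
E
```

```text
fit [0.069 0.338 0.549 0.209] 0.0351
Rerr 2.2489917831974722e-14
78 26 187.7 188.8 189.5
82 210 188.3 189.7 191.3
86 258 188.0 189.9 191.5
90 246 188.0 189.8 191.6
94 265 187.2 189.9 191.5
98 270 188.0 189.8 191.6
102 142 188.1 189.5 192.4
106 233 192.2 193.8 195.5
110 287 192.2 193.8 195.5
114 314 166.4 193.8 195.5
118 813 160.5 185.6 195.1
122 109 172.7 184.7 189.8
bar x [-27.52145969 208.29700972] z 75.03710908710212 y 189.7371416478689
at [0.5518 0.4986 0.2221] F [ 0.3 -0.8 -0.1] t 15.55 q [ 0.85  0.73  1.34 -0.46  1.72  0.97] w 0.004
2 T [[0.36, 0.02, 0.37], [0.36, 0.02, 0.37]] 
  U [[-0.05, 0.0, 0.03], [-0.05, 0.0, 0.03]]
5 T [[0.0, 0.0, 0.85], [0.0, 0.0, 0.85], [0.0, 0.0, 0.85], [0.0, 0.0, 0.85], [0.0, 0.0, 0.85]] 
  U [[0.0, 0.0, 0.0], [0.0, 0.0, 0.0], [0.0, 0.0, 0.0], [0.0, 0.0, 0.0], [0.0, 0.0, 0.0]]
```

View pics/s4.png

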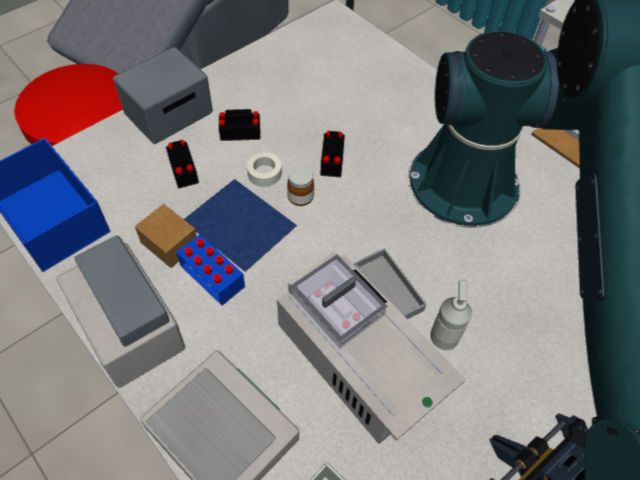

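Guard is shut over the rack (caps seen through it at (322,292) and (352,320)); the measured bar and lip match the model within about 1 mm.

Request:
servo_tool:
  travel:
    - [0.36, 0.02, 0.37]
    - [0.36, 0.02, 0.37]
    - [0, 0, 0.8]
    - [0, 0, 0.8]
    - [0, 0, 0.8]
    - [0, 0, 0.7]
    - [0, 0, 0.6]
    - [0, 0, 0.3]
  turn:
    - [-0.05, 0, 0.03]
    - [-0.05, 0, 0.03]
    - [0, 0, 0]
    - [0, 0, 0]
    - [0, 0, 0]
    - [0, 0, 0]
    - [0, 0, 0]
    - [0, 0, 0]
  hand: [1, 1, 1, 1, 1, 1, 1, 1]

```text
clock: 16.22
tool_pos: [0.549, 0.3808, 0.0686]
tcp_rot: [0.666, 0.64, -0.276, 0.265]
force: [0.3, 0.1, 0.7]
width: 0.002
finger_force: 0.0
```

```bash
python3 - <<'E'
from h import *
from ik import tilt
ctrl.observe(); p=ctrl.observe()["tool_pos"]; print("tool in mixer",Ro.from_euler('z',-MY).apply(p-MO)*1000)
plan((mix(5,201.5,67.5),tilt(270,45)),(mix(5,201.5,74.5),tilt(270,45)))
E
```

```text
fit [0.058 0.348 0.56  0.205] 0.0332
Rerr 1.3209835707180322e-14
tool in mixer [  5.13951355 204.59019102  68.63386139]
at [0.549  0.3808 0.0686] F [0.3 0.1 0.7] t 16.22 q [ 0.76  0.79  1.57 -0.52  1.42  1.05] w 0.002
1 T [[-0.03, 0.0, 0.07]] 
  U [[-0.02, -0.01, -0.02]]
1 T [[-0.12, 0.0, -0.12]] 
  U [[0.0, 0.0, 0.0]]
```

Request:
servo_tool:
  travel:
    - [-0.04, 0, 0.02]
    - [-0.06, 0, -0.06]
    - [0, 0, 0]
  turn:
    - [0, 0, 0]
    - [0, 0, 0]
    - [0, 0, 0]
  hand: [1, 1, 1]

```text
clock: 16.47
tool_pos: [0.5503, 0.3838, 0.0756]
tcp_rot: [0.667, 0.641, -0.273, 0.265]
force: [0.2, 0.9, -1.7]
width: 0.009
finger_force: 0.9
```

Request:
servo_tool:
  travel:
    - [-0.04, 0, -0.04]
    - [-0.04, 0, -0.04]
    - [0, 0, 0]
  turn:
    - [0, 0, 0]
    - [0, 0, 0]
    - [0, 0, 0]
  hand: [1, 1, 1]

```text
clock: 16.72
tool_pos: [0.55, 0.3838, 0.0792]
tcp_rot: [0.666, 0.641, -0.273, 0.265]
force: [0.7, 1.7, -3.5]
width: 0.003
finger_force: 2.0
```

Request:
servo_tool:
  travel:
    - [-0.04, 0, -0.03]
    - [-0.02, 0, -0.02]
    - [0, 0, 0]
  turn:
    - [0, 0, 0]
    - [0, 0, 0]
    - [0, 0, 0]
  hand: [1, 1, 1]

```text
clock: 16.97
tool_pos: [0.5499, 0.3835, 0.081]
tcp_rot: [0.666, 0.642, -0.273, 0.265]
force: [5.8, 6.6, -9.7]
width: 0.0
finger_force: 5.8
```

Request:
servo_tool:
  travel:
    - [-0.02, 0, -0.02]
    - [0, 0, 0]
  turn:
    - [0, 0, 0]
    - [0, 0, 0]
  hand: [1, 1]

```text
clock: 17.13
tool_pos: [0.5498, 0.3834, 0.0814]
tcp_rot: [0.666, 0.642, -0.273, 0.265]
force: [7.9, 6.4, -15.4]
width: 0.003
finger_force: 7.9
```

Request:
servo_tool:
  travel:
    - [-0.02, 0, -0.01]
    - [0, 0, 0]
    - [0, 0, 0]
    - [0, 0, 0]
    - [0, 0, 0]
    - [0, 0, 0]
  turn:
    - [0, 0, 0]
    - [0, 0, 0]
    - [0, 0, 0]
    - [0, 0, 0]
    - [0, 0, 0]
    - [0, 0, 0]
  hand: [1, 1, 1, 1, 1, 1]

```text
clock: 17.63
tool_pos: [0.5498, 0.3833, 0.0817]
tcp_rot: [0.666, 0.642, -0.273, 0.264]
force: [8.1, 7.7, -20.2]
width: 0.005
finger_force: 9.9
```

Request:
servo_tool:
  travel:
    - [0.25, 0, 0.2]
    - [0.2, 0, 0.1]
    - [0, 0, -0.6]
    - [0, 0, -1]
    - [0, 0, -1]
    - [0, 0, -1]
    - [0, 0, -0.5]
    - [0, 0, 0]
  turn:
    - [0, 0, 0]
    - [0, 0, 0]
    - [0, 0, 0]
    - [0, 0, 0]
    - [0, 0, 0]
    - [0, 0, 0]
    - [0, 0, 0]
    - [0, 0, 0]
  hand: [1, 1, 1, 1, 1, 1, 1, 1]

```text
clock: 18.3
tool_pos: [0.5543, 0.5059, 0.1818]
tcp_rot: [0.666, 0.641, -0.272, 0.265]
force: [0.4, 0.4, 0.2]
width: 0.004
finger_force: 0.0
```

```bash
python3 - <<'E'
from h import *
o=ctrl.observe(); print(o["clock"],o["tool_pos"],o["force"])
im,d,K,T=cam("wrist"); cv2.imwrite("pics/w5.png",im)
im2,d2,K2,T2=cam("scene"); P=cloud(d2.astype(float),K2,T2).reshape(-1,3)[d2.ravel()>0]
L=Ro.from_euler('z',-MY).apply(P-MO)*1000
q=L[(abs(L[:,0]-5)<60)&(L[:,1]>-150)&(L[:,1]<160)&(L[:,2]>172)&(L[:,2]<195)]
print("handle",cv2.minAreaRect(q[:,:2].astype(np.float32)))
s=np.hstack([im2[220:460,240:480],cv2.resize(im,(320,240))]); cv2.imwrite("pics/f.png",s)
E
```

```text
18.3 [0.55433369 0.50587716 0.18182991] [0.42462974 0.3817228  0.2264726 ]
handle ((8.58659553527832, -77.9361572265625), (79.90557098388672, 14.266786575317383), 0.024502377957105637)
```

View pics/f.png

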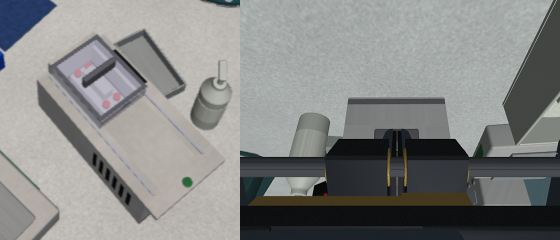

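```bash
python3 -c "
from workcell import ctrl
print(ctrl.finish_job())"
```

```text
the job is handed in; nothing more can be done
None
```

The job is handed in, at about 18 s of the 72 s allowed: the white rack stands upright in the mixer's well, the guard is fully shut over it, and the start bar was pressed up to its stop, held about half a second and let go. Pushing the guard open hit its end stop at about 82 N at the wrist, under the 120 N limit, and no verdict came back.

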